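# Fit the sample holder plate onto the filter test chamber

### The job

Take the aluminium holder plate by its handle, lift it up off the post of its parking stand, and lower it over the two locating pins on top of the test chamber until it lies fully down and flush on the chamber. Set it down without dropping it, and leave the jar, the steel weight and the glass dish beside them where they are.

Things in the scene. Friction and masses are not known exactly. Their poses are not given: they have to be found in the camera images.
- plate: aluminium holder plate, 160 mm (x) by 110 mm (y), 10 mm thick, 0.33 to 0.61 kg. Origin: centre of its underside, z up on the handle side. A 65 mm round opening in the middle; two 15 mm through holes at x = +62 and -62 mm, y = 0 (same either way round). A bridge handle on top. It starts lying on the stand, whose post stands up through the opening.
- plate_handle (a point): centre of the plate's handle bar, 62 mm above the plate's origin; axes as the plate's. The bar is 14 mm wide (x), 14 mm high and 100 mm long (along y), its underside 55 mm above the plate's underside, on two legs 12 x 10 mm at y = +45 and -45 mm.
- stand: fixed grey parking stand, a block 120 x 90 mm, 40 mm high, with a round post 50 mm across in the middle, post top 72 mm above the table. Origin: centre of its underside. The plate lies on the block, about 7 mm of play round the post, its x within 0.12 rad of the stand's x.
- chamber: fixed low test chamber, 190 mm (its x) by 130 mm (its y), clear walls and a flat black top. Origin: centre of its underside, z up. With the plate home, the plate's origin is 55 mm above this origin and its holes have about 1 mm of play all round the pins.
- chamber_top (a point): centre of the chamber's top, 55 mm above its origin. Two rigid upright steel pins, 13 mm across, stand 20 mm out of the top, 124 mm apart in line with the chamber's x, tips chamfered 1 mm. The pair is set by hand: its midpoint lies up to 7.5 mm in x and up to 7.5 mm in y off this point, different each time and not reported; see it or feel for it.
- jar: screw-top sample jar, 54 mm across, 70 mm high; a bystander, to be left alone; origin: centre of its underside
- weight: upright steel cylinder, 52 mm across, 60 mm high; a bystander, to be left alone; origin: centre of its underside
- dish: shallow round glass dish, 90 mm across, 20 mm high; a bystander, to be left alone; origin: centre of its underside
Not all that is in view belongs to the job. What is shaped like the stand but black or blue is not meant.

How it is judged:
On the way:
1. the plate is lifted up clear of the post of the stand (z of plate in the frame of stand above 0.08 m and contact force between the fingers and plate above 0.5 N), for 0.1 s.
At the end, for the whole second after the job is handed in: The plate lies at rest over both pins: underside within 2.5 mm of the chamber's top, tilt below 0.03 rad, centre within 13 mm of the chamber's, x axis within 0.06 rad of the chamber's x (either way round), speed below 0.02 m/s (z of plate in the frame of chamber between 0.053 and 0.0575 m and angle between plate's own z axis and vertical below 0.03 rad and horizontal distance between plate and chamber below 0.013 m and angle between the x axis of plate and the x axis of chamber, either way round below 0.06 rad and linear speed of plate below 0.02 m/s); the robot touches nothing.
It fails at once if the plate is dropped: it moves faster than 0.45 m/s while the fingers do not hold it (contact force between the fingers and plate below 0.1 N and linear speed of plate above 0.45 m/s).
It fails at once if the jar, the weight or the dish is moved by more than 30 mm (distance of any of jar, weight, dish from where it was at the start of the episode above 0.03 m).
It also fails if it takes over 67 s, if anything falls off the work surface, if the arm or the gripper's body presses on something with over 40 N, if the wrist force passes 120 N, or if a joint passes its speed limit or range.

### The arm

A 6-joint arm with a two-finger parallel gripper is mounted at the origin on the work surface. World frame = base frame: x ahead of the robot, y to its left, z up, the work surface at z = 0. Lengths are in m, angles in rad, forces in N, time in s.
With the tool pointing down it reaches from about 0.325 to 0.75 m from the base axis. Payload 7.6 kg.
Tool frame: the origin (TCP) lies at the very end of the fingers, on their centre line; the grasp point (between the pads) lies 19 mm behind it (ctrl.grip_point_offset is the z of the grasp point in the tool frame, in m); z points along the fingers, y is the line along which they close (so a half turn about z gives the same grasp; the last joint's range is limited). The gripper opens to 85 mm and grips with 20 to 120 N. Pads are 22 mm wide; open, the fingers measure 114 mm over their backs; the gripper's body (76 mm by 85 mm) begins 54 mm behind the grasp point. The pads swing forward as they close: fully open they stand 13 mm farther back than shut.
Start: joints at [-1.369, 0.052, 1.401, -0, 1.689, -0.07], TCP at [0.141, -0.506, 0.231] pointing down, gripper open.
Joint ranges: [-2.9, 2.9], [-0.91, 2.17], [0.12, 2.37], [-1.06, 4.2], [0.26, 2.73], [-2.93, 2.93]. Speed limits (rad/s): [2.57, 2.57, 3.01, 3.14, 3.14, 3.14].

### API

Orientations are given as a rotation vector (axis times angle).
In Python, from cell import ctrl gives the robot as it stands.
- The arm moves only by the shell command python3 -m crank 'ROWS' [FORCE]. ROWS is a JSON object of lists of equal length, an entry for each row: "translation": the shift along the tool's x, y, z in m, a list of three; "twist": the turn about the tool's z in rad; "fingers": the opening, from -1 (shut) to 1 (fully open). A call has 1 to 12 rows; each row shifts and turns the commanded pose from where the row before left it, along the tool's axes as they then stand; what a row does not reach is not made up. A row lasts 1/8 s, in which the tool goes at most 62.5 mm and 10.7 degrees, less where a joint would pass 70% of its speed; a pose out of reach is approached as far as the arm can. A call with a gripper value outside its range is refused whole. The fingers move at their own pace and stop on an object; FORCE is the grip in N (left out, the last holds). Time passes only in rows, so rows that do not move let the fingers close. It gives the time, the measured TCP pose, the force, the opening and the grip force at its end, in the units of the state.
- ctrl.state(): the state, without advancing time (a new reading comes with each control period).
- ctrl.snapshot(name): name is "scene" or "top" or "wrist"; returns a dict with "pixels" (384x512x3 uint8, red, green, blue), "intrinsics" (3x3 intrinsics, pixels), "dist_coeffs" ([k1, k2, p1, p2, k3] as OpenCV has them; the pictures are not rectified), "R" (3x3) and "t" (3): a world point X has camera coordinates R X + t; the wrist camera has in their place "T_tool_cam" (4x4, takes a point from camera to tool coordinates, whose origin is the TCP and whose axes are the flange's). Camera axes: x right, y down, z forward; pixel columns grow to the right and rows downward; lengths in m; the calibration is good to about 2 mm. A picture is of the moment at which its call begins: read the wrist's pose just before it. There is no depth.
- ctrl.close_job(): hands the job in; it is judged then, once.
The state is a dict: "t": time; "joint_positions": joint angles; "qd": joint speeds; "joint_torque": joint torques, N m; "tcp_pos": TCP position; "eef_rot": TCP orientation; "wrist_force": force on the tool from outside, world axes, zero at the start; "moment": the same for the moment, N m; "gripper_width": opening from 0.0 (shut) to 1.0 (fully open); "gripper_force": force on a finger pad.
Only numpy, scipy, OpenCV 4.12 (cv2) and the standard library are available. Lean on these libraries where they do the work, as an engineer would, in place of code of your own. Each camera call takes 0.05 s, during which the arm holds its last target. There are 200 camera calls.

## Working session

There is one attempt and no reset: what is moved stays moved. The work goes in short steps, Python scripts to look and compute and a shell command to move; the robot and the scene stay as the last step left them, time stands still between calls to the robot, and variables do not carry over. Pictures are saved under pics/ and viewed, at most 10 in all, crops included, and the job is handed in when it is done.

```bash
ls; mkdir -p pics
python3 - <<'E'
from cell import ctrl
import cv2,pickle
s=ctrl.state();print(s)
for n in("scene","top"):
    d=ctrl.snapshot(n);pickle.dump(d,open(f"pics/{n}0.pkl","wb"));cv2.imwrite(f"pics/{n}0.png",cv2.resize(d["pixels"][:,:,::-1],(800,600),interpolation=cv2.INTER_CUBIC));print(n,d["intrinsics"],d["dist_coeffs"],d["R"],d["t"])
E
```

```text
pics
{'t': 0.0, 'joint_positions': array([-1.36928637e+00,  5.28921323e-02,  1.40177387e+00, -9.16428346e-06,
        1.68857322e+00, -7.02818552e-02]), 'qd': array([-1.17414082e-03, -3.34699190e-07,  2.99271372e-04, -5.48564845e-05,
       -4.27916153e-04,  9.50435579e-05]), 'joint_torque': array([ 9.13474705e-04, -3.81664574e+01, -3.60185838e+01, -7.05866887e-05,
        6.13609140e-03, -2.46095061e-05]), 'tcp_pos': array([ 0.14090748, -0.50541772,  0.23041863]), 'eef_rot': array([-3.11100121e+00, -4.25392549e-01,  1.83754522e-04]), 'wrist_force': array([-0.331519  , -0.26062543, -0.25516663]), 'moment': array([ 0.02737316,  0.02229559, -0.04211659]), 'gripper_force': 0.0, 'gripper_width': 1.005948369201907}
scene [[435.2004815    0.         253.85469529]
 [  0.         435.2004815  196.03985553]
 [  0.           0.           1.        ]] [-0.01101315  0.          0.          0.          0.        ] [[-0.69738595  0.71664985  0.00811319]
 [ 0.60410353  0.59388068 -0.53137996]
 [-0.38563164 -0.36567571 -0.84709475]] [ 0.34796732 -0.26343453  1.48378342]
top [[443.41738877   0.         256.14746294]
 [  0.         443.41738877 191.74344026]
 [  0.           0.           1.        ]] [-0.04238695  0.          0.          0.          0.        ] [[-0.00990834 -0.99994318 -0.00393216]
 [-0.98613804  0.01042274 -0.16559933]
 [ 0.16563091  0.00223683 -0.98618528]] [0.01749115 0.50070981 1.32970012]
```

View pics/scene0.png

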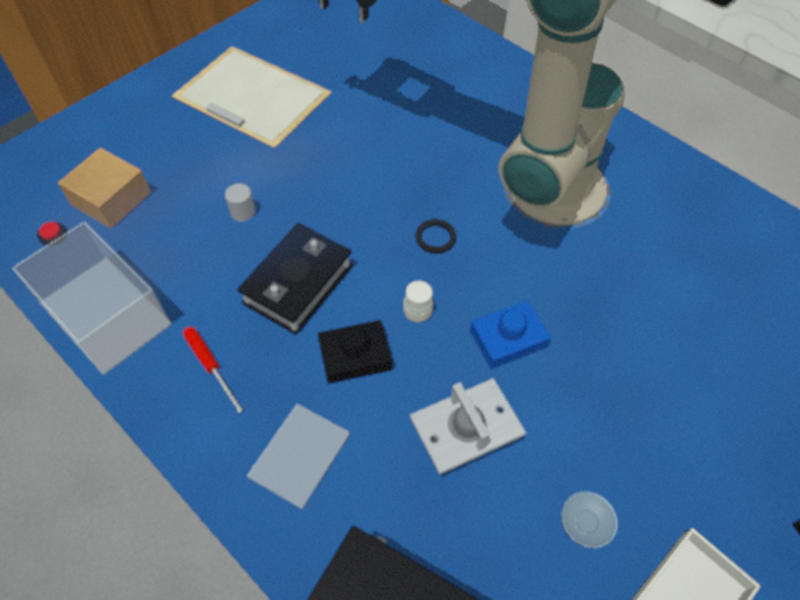

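View pics/top0.png

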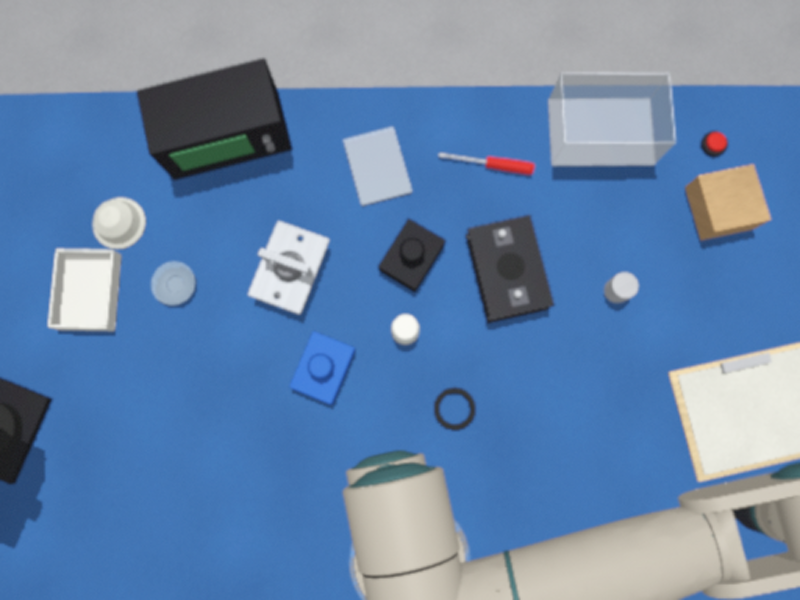

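The scene image shows the plate on its stand at (468,425) and the chamber with two pins at (296,275). In the top image the plate is at (289,265) and the chamber at (510,268).

Lookalikes in the top image:
- Plate and stand: the black stand (412,255), the blue stand (322,368), the grey card (378,165) and the white tray (85,290).
- Chamber: the black instrument (215,118) and the clear bin (612,120).

I choose the aluminium plate with the handle and two holes at (289,265), and the black-topped box with two pins at (510,268). I'll check both in a close crop.

Run:
```python
import cv2,pickle,numpy as np
t=pickle.load(open("pics/top0.pkl","rb"))["pixels"][:,:,::-1];s=pickle.load(open("pics/scene0.pkl","rb"))["pixels"][:,:,::-1]
def c(im,x,y,w,h,k):return cv2.resize(im[y:y+h,x:x+w],None,fx=k,fy=k,interpolation=cv2.INTER_CUBIC)
a=np.hstack([c(t,152,136,66,75,4),c(t,290,130,66,75,4)]) 
b=np.hstack([c(s,258,238,66,75,4),c(s,148,138,66,75,4)]) 
# scale 4 -> each 264x300
cv2.imwrite("pics/crop1.png",np.vstack([a,b]))
```

```text
(no output)
```

View pics/crop1.png

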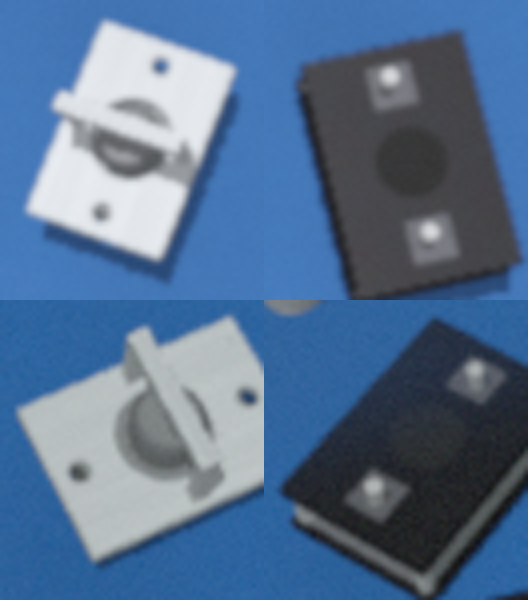

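The crop confirms the plate: silver, bridge handle, holes at top-crop (160,66) and (101,212). The chamber pins have tips at about (126,77) and (166,232) in its own crop.

```bash
cat > h.py <<'E'
import cv2,pickle,numpy as np
def ray(d,uv,z):
    p=cv2.undistortPoints(np.array(uv,float).reshape(-1,1,2),d["intrinsics"],np.array(d["dist_coeffs"],float)).reshape(-1,2)
    R=np.array(d["R"]);C=-R.T@d["t"];D=np.c_[p,np.ones(len(p))]@R
    return C+D*((z-C[2])/D[:,2])[:,None]
E
python3 - <<'E'
from h import *
t=pickle.load(open("pics/top0.pkl","rb"));s=pickle.load(open("pics/scene0.pkl","rb"))
np.set_printoptions(precision=4,suppress=True)
def go(n,d,o,uv,z):
    uv=(np.array(uv)+.5)/4-.5+np.array(o);X=ray(d,uv,z)[:,:2]
    v=X[0]-X[1];print(n,X.tolist() and X.round(4).tolist(),"mean",X.mean(0),"d01",np.linalg.norm(v),"ang01",np.arctan2(v[1],v[0]))
go("top holes",t,(152,136),[(160,66),(101,212)],.049)
go("top corners",t,(152,136),[(104,20),(27,212),(164,262),(236,67)],.05)
go("top bar",t,(152,136),[(60,102),(190,152)],.109)
go("top pins",t,(290,130),[(126,77),(166,232)],.074)
go("top ch",t,(290,130),[(38,66),(90,298),(256,262),(198,32)],.055)
go("sc holes",s,(258,238),[(248,97),(79,171)],.049)
go("sc plate L,bot,top",s,(258,238),[(232,17),(18,109),(95,262)],.05)
go("sc bar",s,(258,238),[(140,32),(207,168)],.109)
go("sc pins",s,(148,138),[(110,186),(211,71)],.074)
E
```

```text
top holes [[0.6275, 0.213], [0.512, 0.2569]] mean [0.5697 0.235 ] d01 0.12355961393188312 ang01 -0.36344194752198344
top corners [[0.665, 0.2575], [0.5124, 0.3141], [0.4724, 0.2075], [0.6257, 0.1533]] mean [0.5689 0.2331] d01 0.1627080794367367 ang01 -0.3547594566934439
top bar [[0.585, 0.2782], [0.5458, 0.1806]] mean [0.5654 0.2294] d01 0.10516249076555224 ang01 1.1890985664640366
top pins [[0.6268, -0.1886], [0.5057, -0.2147]] mean [ 0.5663 -0.2016] d01 0.12393277884506869 ang01 0.21207717121201466
top ch [[0.6415, -0.1231], [0.4586, -0.158], [0.485, -0.2861], [0.6677, -0.2492]] mean [ 0.5632 -0.2041] d01 0.1861853183355505 ang01 0.1883642301994222
sc holes [[0.5145, 0.2571], [0.6306, 0.2121]] mean [0.5725 0.2346] d01 0.12451508895849485 ang01 2.771728110250398
sc plate L,bot,top [[0.4773, 0.2121], [0.6273, 0.1547], [0.6681, 0.2601]] mean [0.5909 0.209 ] d01 0.1606491116819431 ang01 2.7760241964564676
sc bar [[0.5541, 0.1902], [0.5939, 0.28]] mean [0.574  0.2351] d01 0.09825255776168262 ang01 -1.9885283036222297
sc pins [[0.6298, -0.1884], [0.5098, -0.2138]] mean [ 0.5698 -0.2011] d01 0.12272526045865113 ang01 0.20811867704068435
```

Top and scene agree: the plate is at about (0.571,0.234) with yaw -0.36, and the pin midpoint is at about (0.568,-0.201) with yaw 0.205. Hole and pin spacing come out at 0.124, as specified. First I'll look closely at the pins with the wrist camera on the way past.

```bash
python3 -m crank '{"translation":[[0.0548,-0.0198,0],[0.0548,-0.0198,0],[0.0548,-0.0198,0],[0.0548,-0.0198,0],[0.0548,-0.0198,0],[0.0548,-0.0198,0],[0.0548,-0.0198,0],[0.0548,-0.0198,0],[0.0548,-0.0198,0],[0,0,0]],"twist":[0,0,0,0,0,0,0,0,0,0],"fingers":[1,1,1,1,1,1,1,1,1,1]}' 30
python3 -m crank '{"translation":[[0,0,0],[0,0,0],[0,0,0],[0,0,0],[0,0,0],[0,0,0],[0,0,0],[0,0,0],[0,0,0],[0,0,0],[0,0,0]],"twist":[-0.167,-0.167,-0.167,-0.167,-0.167,-0.167,-0.167,-0.167,-0.167,0,0],"fingers":[1,1,1,1,1,1,1,1,1,1,1]}'
python3 - <<'E'
from cell import ctrl
import cv2,pickle
s=ctrl.state();d=ctrl.snapshot("wrist");d["s"]=s;pickle.dump(d,open("pics/w1.pkl","wb"))
cv2.imwrite("pics/w1.png",cv2.resize(d["pixels"][:,:,::-1],(800,600),interpolation=cv2.INTER_CUBIC));print(s["tcp_pos"],s["eef_rot"],d["T_tool_cam"],d["intrinsics"],d["dist_coeffs"])
E
```

```text
t: 1.35
tcp_pos: [0.5701, -0.1987, 0.2294]
eef_rot: [-3.11, -0.433, 0.003]
wrist_force: [-0.3, 0.5, 0.2]
gripper_width: 1.004
gripper_force: 0.0
t: 2.72
tcp_pos: [0.5679, -0.2021, 0.2312]
eef_rot: [-1.988, -2.432, 0.0]
wrist_force: [0.0, -0.4, -1.0]
gripper_width: 0.998
gripper_force: 0.0
[ 0.56785609 -0.20206245  0.23123158] [-1.98828979e+00 -2.43217272e+00  3.76963275e-04] [[-7.58429732e-04 -9.51771812e-01 -3.06805872e-01  7.91913353e-02]
 [ 9.99999118e-01 -1.05627734e-03  8.04762754e-04 -7.21445285e-04]
 [-1.09002260e-03 -3.06804991e-01  9.51771774e-01 -1.42789551e-01]
 [ 0.00000000e+00  0.00000000e+00  0.00000000e+00  1.00000000e+00]] [[295.41340769   0.         252.7772846 ]
 [  0.         295.41340769 191.45606882]
 [  0.           0.           1.        ]] [0.02627557 0.         0.         0.         0.        ]
```

View pics/w1.png

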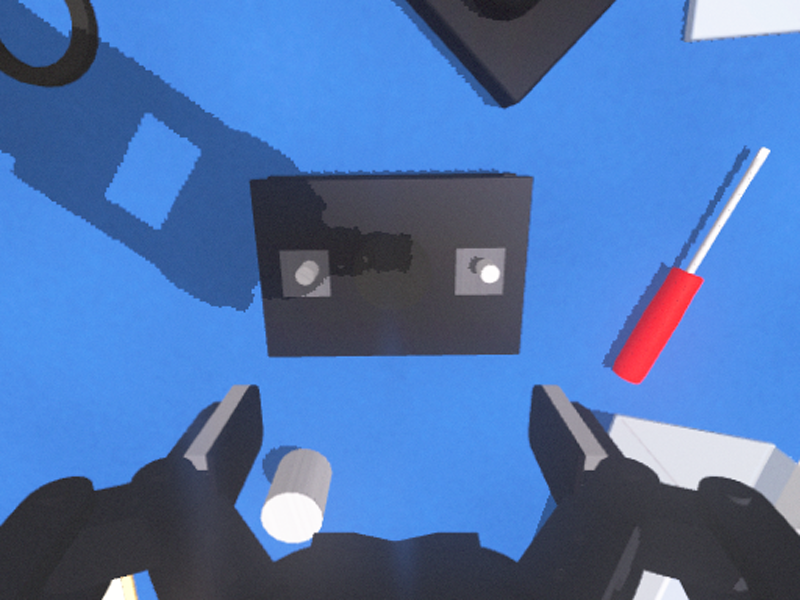

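The wrist view shows the pin tips at about (303,274) and (490,274), and the chamber corners at (250,180), (532,177), (520,353) and (268,356). I'll refine the tips in an enlarged crop.

```bash
cat >> h.py <<'E'
from scipy.spatial.transform import Rotation as Ro
def wcam(d):
    T=np.array(d["T_tool_cam"]);Rt=Ro.from_rotvec(d["s"]["eef_rot"]).as_matrix()
    Rw=Rt@T[:3,:3];C=Rt@T[:3,3]+d["s"]["tcp_pos"]
    return dict(d,R=Rw.T,t=-Rw.T@C)
E
python3 - <<'E'
from h import *
d=pickle.load(open("pics/w1.pkl","rb"));p=d["pixels"][:,:,::-1]
c=lambda x,y:cv2.resize(p[y:y+36,x:x+36],None,fx=11,fy=11,interpolation=cv2.INTER_CUBIC)
cv2.imwrite("pics/w1c.png",np.hstack([c(176,156),c(294,156)]))
w=wcam(d)
X=ray(w,[(i*.64-.18,j*.64-.18) for i,j in [(303,274),(490,274)]],.075);print(X,X.mean(0),X[1]-X[0])
Y=ray(w,[(i*.64-.18,j*.64-.18) for i,j in [(250,180),(532,177),(520,353),(268,356)]],.055);print(Y,Y.mean(0))
E
```

```text
[[ 0.50684681 -0.21372221  0.075     ]
 [ 0.62929492 -0.18900547  0.075     ]] [ 0.56807087 -0.20136384  0.075     ] [0.12244811 0.02471674 0.        ]
[[ 0.46045481 -0.16242888  0.055     ]
 [ 0.644442   -0.12326174  0.055     ]
 [ 0.67252288 -0.24829679  0.055     ]
 [ 0.48690099 -0.2882498   0.055     ]] [ 0.56608017 -0.20555931  0.055     ]
```

View pics/w1c.png

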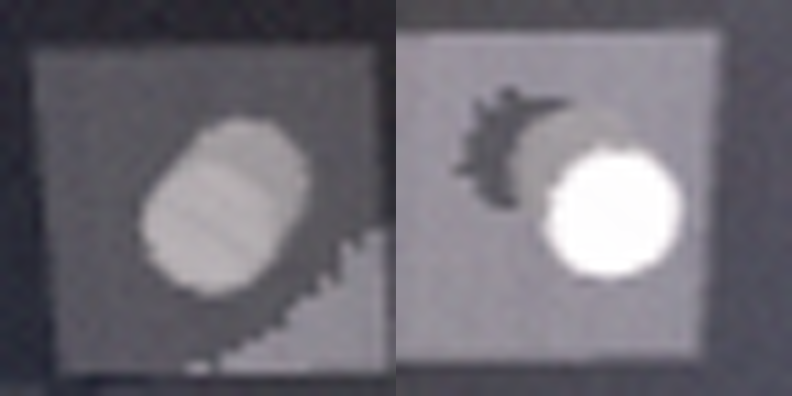

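Tip centres in the crop are at (210,227) and (218,213), native (194.64,176.18) and (313.36,174.91). Next I move over the plate.

```bash
python3 -m crank '{"translation":[[0.0534,0.0112,0],[0.0534,0.0112,0],[0.0534,0.0112,0],[0.0534,0.0112,0],[0.0534,0.0112,0],[0.0534,0.0112,0],[0.0534,0.0112,0],[0.0534,0.0112,0],[0,0,0],[0,0,0]],"twist":[0,0,0,0,0,0,0,0,0,0],"fingers":[1,1,1,1,1,1,1,1,1,1]}'
python3 -m crank '{"translation":[[0,0,0],[0,0,0],[0,0,0],[0,0,0],[0,0,0],[0,0,0]],"twist":[0.14,0.14,0.14,0.14,0,0],"fingers":[1,1,1,1,1,1]}'
python3 - <<'E'
from h import *
from cell import ctrl
d=pickle.load(open("pics/w1.pkl","rb"));X=ray(wcam(d),[(194.64,176.18),(313.36,174.91)],.075);v=X[1]-X[0];print("pins",X,X.mean(0),np.linalg.norm(v),np.arctan2(v[1],v[0]))
s=ctrl.state();d=ctrl.snapshot("wrist");d["s"]=s;pickle.dump(d,open("pics/w2.pkl","wb"))
cv2.imwrite("pics/w2.png",cv2.resize(d["pixels"][:,:,::-1],(800,600),interpolation=cv2.INTER_CUBIC));print(s["tcp_pos"],s["eef_rot"])
E
```

```text
t: 4.03
tcp_pos: [0.5694, 0.2344, 0.2311]
eef_rot: [1.985, 2.435, -0.001]
wrist_force: [0.1, -0.2, 0.3]
gripper_width: 1.0
gripper_force: 0.0
t: 4.78
tcp_pos: [0.5696, 0.2339, 0.2314]
eef_rot: [2.578, 1.794, 0.0]
wrist_force: [-0.3, -0.1, -0.4]
gripper_width: 0.999
gripper_force: 0.0
pins [[ 0.50791468 -0.21460626  0.075     ]
 [ 0.62915794 -0.18873637  0.075     ]] [ 0.56853631 -0.20167132  0.075     ] 0.12397249384727116 0.2102193809786715
[0.56961495 0.23392822 0.23143628] [2.57848327e+00 1.79432070e+00 1.34113604e-04]
```

View pics/w2.png

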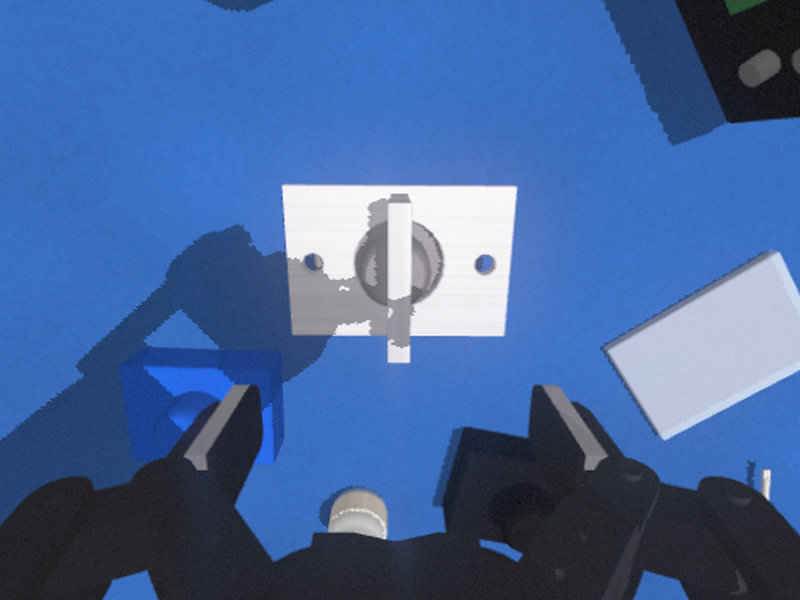

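The plate is under the gripper: holes at (314,262) and (485,264), and the handle bar top runs from (400,203) to (399,362).

Run:
```python
from h import *
d=pickle.load(open("pics/w2.pkl","rb"));w=wcam(d);Rt=Ro.from_rotvec(d["s"]["eef_rot"]).as_matrix()
for uv,z in(([(314,262),(485,264)],.05),([(400,203),(399,362)],.109)):
    X=ray(w,np.array(uv)*.64-.18,z);v=X[1]-X[0];print(X.mean(0),np.linalg.norm(v),np.arctan2(v[1],v[0]),"tool",(X-d["s"]["tcp_pos"])@Rt)
print(Rt)
```

```text
[0.57259254 0.23486016 0.05      ] 0.12294160746978153 -0.3678897348889494 tool [[ 0.00271914 -0.0590404   0.18142212]
 [ 0.00112003  0.06389081  0.18145137]]
[0.57177309 0.23448393 0.109     ] 0.09869944209762771 -1.9296569424977084 tool [[ 0.05062779  0.00199787  0.12243367]
 [-0.04807088  0.00160521  0.12243959]]
[[ 3.47480007e-01  9.37687370e-01  2.01143781e-04]
 [ 9.37687390e-01 -3.47479985e-01 -1.39561825e-04]
 [-6.09719227e-05  2.37104931e-04 -9.99999970e-01]]
```

```bash
python3 -m crank '{"translation":[[0.0015,0.002,0],[0,0,0.03],[0,0,0.04],[0,0,0.04],[0,0,0.0295],[0,0,0.01],[0,0,0]],"twist":[0.008,0,0,0,0,0,0],"fingers":[1,1,1,1,1,1,1]}'
python3 -m crank '{"translation":[[0,0,0],[0,0,0],[0,0,0],[0,0,0],[0,0,0],[0,0,0],[0,0,0],[0,0,0]],"twist":[0,0,0,0,0,0,0,0],"fingers":[-1,-1,-1,-1,-1,-1,-1,-1]}' 80
```

```text
t: 5.7
tcp_pos: [0.5719, 0.2355, 0.0819]
eef_rot: [2.587, 1.783, -0.0]
wrist_force: [-0.8, -0.6, 0.4]
gripper_width: 0.999
gripper_force: 0.0
t: 6.7
tcp_pos: [0.5721, 0.2356, 0.0823]
eef_rot: [2.587, 1.782, 0.001]
wrist_force: [-0.6, -0.4, 4.9]
gripper_width: 0.15
gripper_force: 78.9
```

```bash
python3 -m crank '{"translation":[[0,0,-0.01],[0,0,-0.02],[0,0,-0.03],[0,0,-0.03],[0,0,-0.03],[0,0,-0.02],[0,0,-0.01],[0,0,0],[0,0,0]],"twist":[0,0,0,0,0,0,0,0,0],"fingers":[-1,-1,-1,-1,-1,-1,-1,-1,-1]}'
python3 - <<'E'
from h import *
from cell import ctrl
s=ctrl.state();d=ctrl.snapshot("wrist");d["s"]=s;pickle.dump(d,open("pics/w3.pkl","wb"))
cv2.imwrite("pics/w3.png",cv2.resize(d["pixels"][:,:,::-1],(800,600),interpolation=cv2.INTER_CUBIC));print(s["tcp_pos"],s["eef_rot"])
E
```

```text
t: 7.82
tcp_pos: [0.5714, 0.2354, 0.2305]
eef_rot: [-2.586, -1.782, 0.003]
wrist_force: [-0.5, 0.4, -3.9]
gripper_width: 0.145
gripper_force: 78.2
[0.57143792 0.23539409 0.23045184] [-2.58643845 -1.78241614  0.00339552]
```

View pics/w3.png

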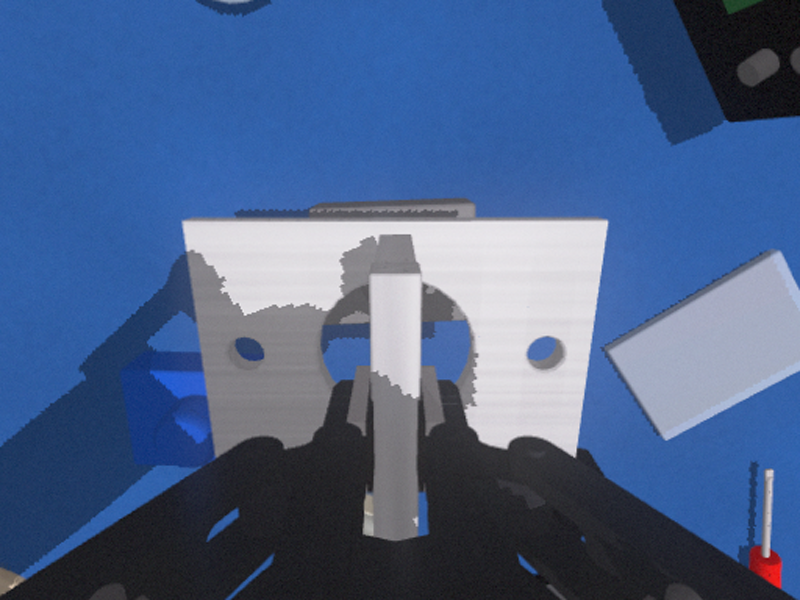

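The held plate has its holes at (248,352) and (546,352) and its far edge from (183,219) to (607,219), so it hangs level. Next is an enlarged crop of the hole rims.

Run:
```python
from h import *
p=pickle.load(open("pics/w3.pkl","rb"))["pixels"][:,:,::-1]
c=lambda x,y:cv2.resize(p[y:y+36,x:x+36],None,fx=11,fy=11,interpolation=cv2.INTER_CUBIC)
cv2.imwrite("pics/w3c.png",np.hstack([c(141,207),c(331,207)]))
```

```text
(no output)
```

View pics/w3c.png

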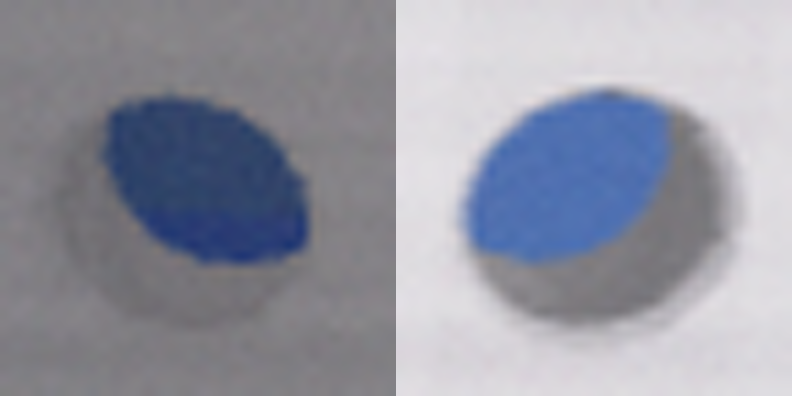

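Run:
```python
from h import *
d=pickle.load(open("pics/w3.pkl","rb"));T=d["T_tool_cam"]
for z in(.030,.032,.034):
    q=dict(d,R=T[:3,:3].T,t=-T[:3,:3].T@T[:3,3]);H=ray(q,[(157.36,225.55),(348.55,225.27)],z);v=H[1]-H[0]
    print(z,H.round(4).tolist(),H.mean(0),np.linalg.norm(v),"dir off tool y",np.arctan2(-v[0],v[1]))
```

```text
0.03 [[0.0004, -0.0615, 0.03], [0.0005, 0.0601, 0.03]] [ 0.00044882 -0.00067827  0.03      ] 0.12159688225687547 dir off tool y -0.0005099589361524417
0.032 [[-0.0005, -0.0622, 0.032], [-0.0004, 0.0608, 0.032]] [-0.00045729 -0.00067612  0.032     ] 0.12300434881144315 dir off tool y -0.0005099589361524636
0.034 [[-0.0014, -0.0629, 0.034], [-0.0013, 0.0615, 0.034]] [-0.0013634  -0.00067397  0.034     ] 0.12441181536601087 dir off tool y -0.0005099589361524849
```

```bash
python3 -m crank '{"translation":[[-0.0371,0.0139,0],[-0.0371,0.0139,0],[-0.0371,0.0139,0],[-0.0371,0.0139,0],[-0.0371,0.0139,0],[-0.0371,0.0139,0],[-0.0371,0.0139,0],[-0.0371,0.0139,0],[-0.0371,0.0139,0],[-0.0371,0.0139,0],[-0.0371,0.0139,0],[0,0,0]],"twist":[0,0,0,0,0,0,0,0,0,0,0,0],"fingers":[-1,-1,-1,-1,-1,-1,-1,-1,-1,-1,-1,-1]}'
python3 -m crank '{"translation":[[0,0,0],[0,0,0],[0,0,0],[0,0,0],[0,0,0],[0,0,0],[0,0,0.04],[0,0,0.03],[0,0,0.02],[0,0,0],[0,0,0]],"twist":[-0.115,-0.115,-0.115,-0.115,-0.114,0,0,0,0,0,0],"fingers":[-1,-1,-1,-1,-1,-1,-1,-1,-1,-1,-1]}'
python3 - <<'E'
from cell import ctrl
import numpy as np
s=ctrl.state();r=s["eef_rot"];r=r*np.sign(r[0]);th=2*np.arctan2(r[1],r[0]);x=np.array([np.cos(th),np.sin(th)]);y=np.array([np.sin(th),-np.cos(th)])
e=np.array([.569,-.2008])-s["tcp_pos"][:2];print(s["tcp_pos"],th,"need x,y,twist",e@x,e@y,th-1.781)
E
```

```text
t: 9.38
tcp_pos: [0.5686, -0.2027, 0.2304]
eef_rot: [-2.589, -1.777, 0.003]
wrist_force: [0.4, 0.3, -4.9]
gripper_width: 0.152
gripper_force: 78.4
t: 10.75
tcp_pos: [0.5699, -0.2002, 0.143]
eef_rot: [1.976, 2.44, 0.001]
wrist_force: [0.0, -0.8, -3.3]
gripper_width: 0.149
gripper_force: 78.4
[ 0.56989932 -0.20022516  0.14302133] 1.779974366180901 need x,y,twist -0.00037556407004178433 -0.0009990866539222431 -0.0010256338190988146
```

```bash
python3 -m crank '{"translation":[[-0.0004,-0.001,0],[0,0,0.012],[0,0,0.008],[0,0,0.002],[0,0,0],[0,0,0]],"twist":[0,0,0,0,0,0],"fingers":[-1,-1,-1,-1,-1,-1]}'
python3 - <<'E'
from h import *
from cell import ctrl
s=ctrl.state();d=ctrl.snapshot("wrist");d["s"]=s;pickle.dump(d,open("pics/w4.pkl","wb"));p=d["pixels"][:,:,::-1]
c=lambda x,y:cv2.resize(p[y:y+36,x:x+36],None,fx=11,fy=11,interpolation=cv2.INTER_CUBIC)
cv2.imwrite("pics/w4c.png",np.hstack([c(141,207),c(331,207)]));print(s["tcp_pos"],s["wrist_force"])
E
```

```text
t: 11.5
tcp_pos: [0.5687, -0.201, 0.1202]
eef_rot: [1.976, 2.442, 0.0]
wrist_force: [0.6, 0.8, -3.7]
gripper_width: 0.146
gripper_force: 78.3
[ 0.56870122 -0.20095827  0.12017264] [ 0.60531212  0.76001163 -3.70642843]
```

View pics/w4c.png

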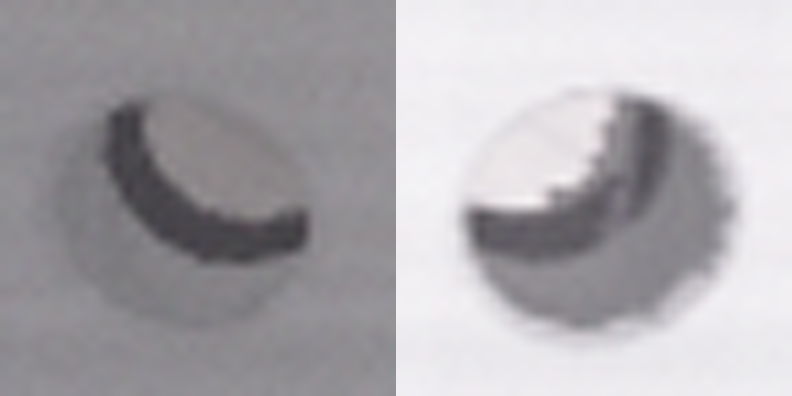

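Both pin tips show through the holes. The left tip's lower edge is at y≈218 against the bottom rim at 263, and the right tip's is at 212 against 263. I'll compare this with the projection for perfect alignment.

Run:
```python
from h import *
d=pickle.load(open("pics/w4.pkl","rb"));T=d["T_tool_cam"];R=T[:3,:3].T;t=-R@T[:3,3]
a=np.linspace(0,2*np.pi,181)
def circ(c,r,z,o):
    P=np.c_[c[0]+r*np.cos(a),c[1]+r*np.sin(a),0*a+z]
    u=cv2.projectPoints(P,cv2.Rodrigues(R)[0],t,d["intrinsics"],np.array(d["dist_coeffs"]))[0].reshape(-1,2)
    return (u-o+.5)*11-.5
for zt in (.0325,.0335):
  for y0,o in((-.062,(141,207)),(.062,(331,207))):
    c=(-.0008 if zt<.033 else -.0012,y0-.0007)
    for n,r,z in(("top rim",.0075,zt),("bot rim",.0075,zt+.01),("tip11",.0055,.0452),("sh13",.0065,.0462)):
        u=circ(c,r,z,o);print(n,"xmin %.0f xmax %.0f ymin %.0f ymax %.0f"%(u[:,0].min(),u[:,0].max(),u[:,1].min(),u[:,1].max()))
```

```text
top rim xmin 47 xmax 305 ymin 98 ymax 332
bot rim xmin 104 xmax 349 ymin 35 ymax 259
tip11 xmin 150 xmax 328 ymin 49 ymax 212
sh13 xmin 139 xmax 348 ymin 28 ymax 219
top rim xmin 70 xmax 328 ymin 95 ymax 329
bot rim xmin 25 xmax 271 ymin 32 ymax 257
tip11 xmin 46 xmax 224 ymin 46 ymax 209
sh13 xmin 26 xmax 235 ymin 26 ymax 217
top rim xmin 54 xmax 310 ymin 97 ymax 330
bot rim xmin 110 xmax 354 ymin 35 ymax 258
tip11 xmin 151 xmax 329 ymin 55 ymax 217
sh13 xmin 140 xmax 349 ymin 34 ymax 225
top rim xmin 64 xmax 321 ymin 95 ymax 328
bot rim xmin 21 xmax 265 ymin 32 ymax 256
tip11 xmin 46 xmax 223 ymin 52 ymax 215
sh13 xmin 26 xmax 234 ymin 32 ymax 223
```

Measured gaps match the aligned projection within about 0.5 mm, inside the 1 mm play. I lower gently past the tips.

```bash
python3 -m crank '{"translation":[[0,0,0.002],[0,0,0.002],[0,0,0.002],[0,0,0.001],[0,0,0]],"twist":[0,0,0,0,0],"fingers":[-1,-1,-1,-1,-1]}'
```

```text
t: 12.18
tcp_pos: [0.5685, -0.2009, 0.1127]
eef_rot: [-1.976, -2.442, 0.0]
wrist_force: [-0.5, -1.6, -4.2]
gripper_width: 0.147
gripper_force: 78.4
```

```bash
python3 -m crank '{"translation":[[0,0,0.003],[0,0,0.003],[0,0,0.003],[0,0,0.003],[0,0,0.001],[0,0,0]],"twist":[0,0,0,0,0,0],"fingers":[-1,-1,-1,-1,-1,-1]}'
python3 -m crank '{"translation":[[0,0,0.001],[0,0,0.001],[0,0,0]],"twist":[0,0,0],"fingers":[-1,-1,-1]}'
```

```text
t: 12.92
tcp_pos: [0.5685, -0.2009, 0.0998]
eef_rot: [1.976, 2.442, -0.0]
wrist_force: [-0.7, -0.3, -3.9]
gripper_width: 0.151
gripper_force: 78.4
t: 13.3
tcp_pos: [0.5685, -0.2009, 0.0977]
eef_rot: [-1.976, -2.442, 0.0]
wrist_force: [-0.0, 0.2, -4.3]
gripper_width: 0.145
gripper_force: 78.4
```

```bash
python3 -m crank '{"translation":[[0,0,0.0005],[0,0,0],[0,0,0]],"twist":[0,0,0],"fingers":[-1,-1,-1]}'
python3 -m crank '{"translation":[[0,0,0.0005],[0,0,0],[0,0,0]],"twist":[0,0,0],"fingers":[-1,-1,-1]}'
```

```text
t: 13.68
tcp_pos: [0.5685, -0.2009, 0.0973]
eef_rot: [1.976, 2.442, -0.0]
wrist_force: [0.4, 0.4, -3.7]
gripper_width: 0.149
gripper_force: 78.5
t: 14.05
tcp_pos: [0.5685, -0.2009, 0.0973]
eef_rot: [1.976, 2.442, -0.0]
wrist_force: [-3.5, 1.3, 1.6]
gripper_width: 0.149
gripper_force: 79.1
```

The plate touched down at the expected height. I release, back off upward, and look.

```bash
python3 -m crank '{"translation":[[0,0,0],[0,0,0],[0,0,0],[0,0,0],[0,0,0],[0,0,0],[0,0,0],[0,0,0],[0,0,0]],"twist":[0,0,0,0,0,0,0,0,0],"fingers":[-1,-1,-0.4,0,0.5,1,1,1,1]}' 20
python3 -m crank '{"translation":[[0,0,-0.01],[0,0,-0.03],[0,0,-0.04],[0,0,-0.04],[0,0,-0.03],[0,0,0],[0,0,0]],"twist":[0,0,0,0,0,0,0],"fingers":[1,1,1,1,1,1,1]}'
python3 - <<'E'
from h import *
from cell import ctrl
s=ctrl.state();d=ctrl.snapshot("wrist");d["s"]=s;pickle.dump(d,open("pics/w5.pkl","wb"))
cv2.imwrite("pics/w5.png",cv2.resize(d["pixels"][:,:,::-1],(800,600),interpolation=cv2.INTER_CUBIC));print(s["tcp_pos"],s["wrist_force"])
E
```

```text
t: 15.18
tcp_pos: [0.5685, -0.2009, 0.0968]
eef_rot: [1.976, 2.442, -0.0]
wrist_force: [-0.2, 0.2, 0.0]
gripper_width: 1.001
gripper_force: 0.0
t: 16.05
tcp_pos: [0.5682, -0.2008, 0.2459]
eef_rot: [-1.976, -2.441, 0.001]
wrist_force: [0.5, 0.2, 0.1]
gripper_width: 0.998
gripper_force: 0.0
[ 0.56823768 -0.20077651  0.24586216] [0.53683689 0.21662032 0.1467289 ]
```

View pics/w5.png

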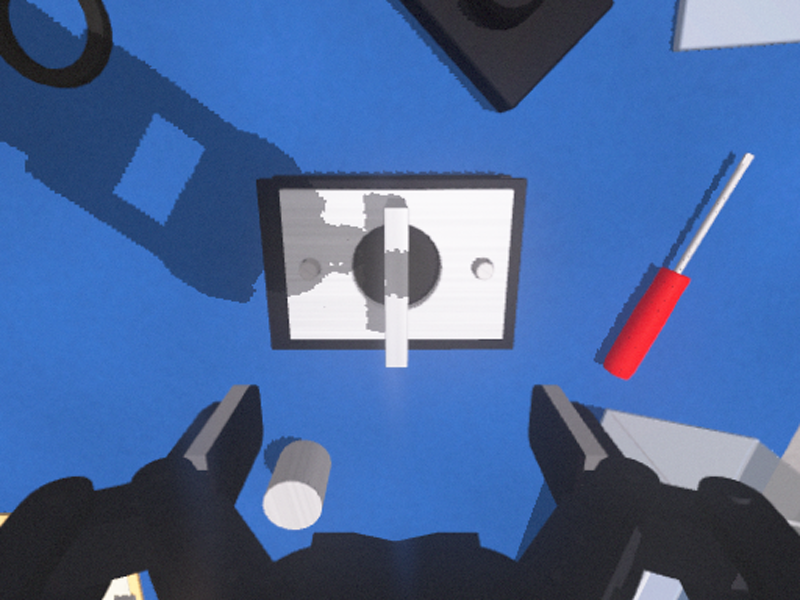

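The plate lies flat inside the chamber outline, with both pins up through its holes at (310,268) and (484,268). Its edges run parallel to the chamber and the gripper is clear.

```bash
python3 -c "
from cell import ctrl
print(ctrl.close_job())"
```

```text
the job is handed in; nothing more can be done
None
```

I lifted the plate off its stand by the handle and lowered it over both pins until it lay flat on the chamber. I then released it without a drop and handed the job in at about 16 s; the bystanders weren't touched, and no verdict came back.

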